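Seat and lock the fence facing, then hold a spring clamp open over it

TASK

Get the saw fence ready for clamping: push the wooden facing back on its guide rods until it is fully home flat against the iron fence plate, then swing the latch all the way round across the facing's front to lock it. Then squeeze the handles of the spring clamp to take it off the parking rail, and bring it, jaws pointing down, over the middle of the fence's length so that the plate and facing together stand between the wide-open jaws, the jaw tips a couple of centimetres below the top edge and the clamp touching neither wood nor iron. Finish holding it there, still squeezed open - do not let it bite and do not let go - and leave the other things on the bench where they are.

Things in the scene. Friction and masses are not known exactly. Their poses are not given: they have to be found in the camera images.
- fence: Fixed fence station. Origin on the bench under mid-fence; x across the fence (away from the robot at yaw 0), y along it, z up. Base plate 190 x 290 x 12 mm. Upright grey iron plate: x 2 to 12, y -100 to 100, top z 90; ribs behind it to x 48, z 57. Two 10 mm guide rods at z 26, y +-75, out to x -112, carry the wooden facing in front.
- fence_edge (a point): Fixed point: middle of the top edge (z 90 mm) of plate and home facing together; axes as fence. With the facing home they form one 24 mm thick wall, 12 mm to either side of this point in x, 100 mm in y.
- facing (a joint): Slide of the wooden facing (14 mm thick, 200 mm long, z 14 to 90): metres it stands out from home towards the fence's -x. 0 = home against the iron plate (hard stop), at most 0.07. About 3 N of friction; stays where left. Push its front face near mid-length towards the fence's +x.
- facing_front (a point): Middle of the top edge of the facing's front (-x) face, z 90 mm; moves with the facing; axes as the fence.
- latch (a joint): Steel swing latch, vertical pivot near the fence's +y end. 0 = arm points to the fence's -x (open); grows counter-clockwise from above; 1.57 = arm points to the fence's -y across the facing's front (locked, hard stop). Range -0.4 to 1.57 rad, friction 0.06 N m, stays where left. The facing bars its way unless home.
- latch_hinge (a point): On the latch's pivot axis, at the top of its hub, z 60 mm (fence frame x -20, y 122 mm).
- latch_pin (a point): Top of the upright pin at the latch arm's tip: 12 mm diameter, 60 mm from the pivot axis, top at z 105 mm; the pin stands free above the arm, whose top is at z 57 mm (arm 12 mm wide and high). Push the pin round.
- rail: Wooden parking rail, fixed: base 70 x 160 x 14 mm carrying an upright strip 8 mm thick (x) and 160 mm long (y), top at z 80 mm. Origin on the bench under its middle.
- clamp: Black spring clamp (a big clothes peg), 0.17 kg, biting the rail, handles up, jaws down. Body = its -x half, origin on the pivot axis, 7 mm above the rail top (barrel on it); y along pivot and rail, z up when parked. Handles end in round bars 12 mm thick, 26 mm long (y), 55 mm above the pivot at x -23 and 23: grip both from above, 58 mm wide, 22 mm when squeezed. Jaws end 58 mm below it.
- clamp_arm (a joint): Angle between the clamp's halves, rad: 0 = pads 8 mm apart (parked), grows as the handles are squeezed; hard stop 0.62 = pads about 43 mm apart. Both halves swing equally, half the angle each. Unloaded it closes to -0.12. Spring: about 8 N on each handle bar starts to open it, 16 N holds it at the stop.
- jaw_near (a point): Inner lower edge of the jaw pad on the clamp's -x half (pads: rubber, 8 mm thick, 20 mm wide, 14 mm high).
- jaw_far (a point): The same on the far (+x) jaw, moving with joint clamp_arm.
- offcut: Bystander: loose pale wooden offcut 70 x 130 x 40 mm, origin under its centre.
- square: Bystander: loose try square lying flat, dark stock 20 x 100 x 18 mm at the origin, thin steel blade 130 mm long along +x.
- tape: Bystander: loose round grey tape measure, 68 mm diameter, 30 mm high, origin under its centre.
Things that resemble listed ones, but are neither listed nor needed, are in the scene too. There is more than one size of the clamp; the job needs the larger. There is more than one size of the rail; the one meant has the size given above.

How it is judged (in metres and radians):
On the way, in this order (a step that is already met when the one before it is completed fails the run):
1. the facing is home against the iron plate (value of joint facing below 0.003 m), for 0.2 s.
2. the latch is swung across the home facing (value of joint facing below 0.003 m and value of joint latch above 1.45 rad), for 0.2 s.
3. the clamp is squeezed open in the fingers, clear of the rail (value of joint clamp_arm above 0.33 rad and contact force between the fingers and clamp above 2 N and contact force between clamp and rail below 0.1 N and distance of clamp from where it was at the start of the episode above 0.05 m), for 0.2 s.
At the end, for the whole second after the job is handed in: Facing within 3 mm of home, latch past 1.45 rad; fingers squeeze the clamp (over 2 N, opening over 0.33 rad), still; one jaw tip each side of the wall, 2 mm or more clear, 8 to 45 mm below its top edge, within 30 mm of mid-length; clamp touches neither fence (under 0.3 N) nor rail (all of step 2 and ((x of jaw_near in the frame of fence_edge below -0.014 m and x of jaw_far in the frame of fence_edge above 0.014 m) or (x of jaw_far in the frame of fence_edge below -0.014 m and x of jaw_near in the frame of fence_edge above 0.014 m)) and z of jaw_near in the frame of fence_edge between -0.045 and -0.008 m and y of jaw_near in the frame of fence_edge between -0.03 and 0.03 m and z of jaw_far in the frame of fence_edge between -0.045 and -0.008 m and y of jaw_far in the frame of fence_edge between -0.03 and 0.03 m and value of joint clamp_arm above 0.33 rad and contact force between clamp and fence below 0.3 N and contact force between clamp and rail below 0.1 N and contact force between the fingers and clamp above 2 N and linear speed of clamp below 0.03 m/s); the arm keeps its last pose, push and grip.
It fails at once if the wooden offcut is shifted by more than 30 mm (distance of offcut from where it was at the start of the episode above 0.03 m).
It fails at once if the try square is shifted by more than 30 mm (distance of square from where it was at the start of the episode above 0.03 m).
It fails at once if the tape measure is shifted by more than 30 mm (distance of tape from where it was at the start of the episode above 0.03 m).
It also fails if it takes over 67 s, if anything falls off the work surface, if the arm or the gripper's body presses on something with over 40 N, if the wrist force passes 120 N, or if a joint passes its speed limit or range.

ROBOT

A 6-joint arm with a two-finger parallel gripper is mounted at the origin on the work surface. World frame = base frame: x ahead of the robot, y to its left, z up, the work surface at z = 0. Lengths are in m, angles in degrees, forces in N, time in s.
With the tool pointing down it reaches from about 0.4 to 0.825 m from the base axis. Payload 7 kg.
Tool frame: the origin (TCP) lies at the very end of the fingers, on their centre line; the grasp point (between the pads) lies 19 mm behind it (r.grip_depth is the distance from the TCP to the grasp point, in m); z points along the fingers, y is the line along which they close (so a half turn about z gives the same grasp; the last joint's range is limited). The gripper opens to 88 mm and grips with 3 to 60 N. Pads are 19 mm wide; open, the fingers measure 130 mm over their backs; the gripper's body (78 mm by 193 mm) begins 47 mm behind the grasp point.
Start: joints at [93.856, 20.546, 0.682, 0, -70.136, -16.507], TCP at [0.148, 0.659, 0.227] pointing down, gripper open.
Joint ranges: [-176.03, 176.03], [-82.01, 121.73], [-58.28, 71.71], [-173.87, 95.51], [-174.79, -0.11], [-173.66, 173.66]. Speed limits (degrees/s): [136.94, 136.94, 172.46, 180, 180, 180].

INTERFACE

Orientations are given as [roll, pitch, yaw] about the fixed x, y, z axes, in that order (R = Rz(yaw) Ry(pitch) Rx(roll)).
In Python, from plant import r gives the robot as it stands.
- The arm moves only by the tool play_rows, never from a script. Its argument "rows" is a list that holds one entry, the list of rows, each a list of 5 numbers: the closure, from 0 (fully open) to 1 (shut), then the shift along the tool's x, y, z each as a share of 0.5 m, from -1 to 1, then the turn about the tool's z as a share of 1.5 rad, from -1 to 1. A call has exactly 8 rows; each row is the pose to reach, as a shift and turn from the pose commanded when the call began, along the tool's axes at that moment; what a row does not reach only later rows make up. A row lasts 1/12 s, in which the tool goes at most 41.7 mm and 7.16 degrees, less where a joint would pass 70% of its speed; a pose out of reach is approached as far as the arm can. A call with a number of a shift or a turn outside -1 to 1 is refused whole. A call with a gripper value outside its range is refused whole. The fingers move at their own pace and stop on an object; "squeeze" is the grip in N (left out, the last holds). Time passes only in rows, so rows that repeat a pose let the fingers close, or fill a call up. It gives the time, the measured TCP pose, the force, the opening and the grip force at its end, in the units of the state.
- r.get_state(): the state, without advancing time (a new reading comes with each control period).
- r.capture(name): name is "scene" or "top"; returns the picture (384x512x3 uint8, red, green, blue); there is no depth.
- r.camera_info(name): a dict with "fovy" (degrees; the focal length in pixels is half the picture's height over the tangent of half this angle, whatever the lens; pixels are square), "cx", "cy" (the principal point, pixels), "pose" (4x4, takes a point from camera to world coordinates). Camera axes: x right, y down, z forward; pixel columns grow to the right and rows downward; lengths in m; the calibration is good to about 2 mm. A picture is of the moment at which its call begins. camera_info takes no time and is no camera call.
- r.close_job(): hands the job in; it is judged then, once.
The state is a dict: "time_s": time; "joints": joint angles; "qd": joint speeds; "joint_torque": joint torques, N m; "tcp_pos": TCP position; "eef_rot": TCP orientation; "contact_force": force on the tool from outside, world axes, zero at the start; "moment": the same for the moment, N m; "gripper_width": finger opening in m; "gripper_force": force on a finger pad.
Only numpy, scipy, OpenCV 4.12 (cv2) and the standard library are available. Lean on these libraries where they do the work, as an engineer would, in place of code of your own. Each camera call takes 0.05 s, during which the arm holds its last target. There are 200 camera calls.

## Working session

There is one attempt and no reset: what is moved stays moved. The work goes in short steps, Python scripts to look and compute and a tool call to move; the robot and the scene stay as the last step left them, time stands still between calls to the robot, and variables do not carry over. Pictures are saved under pics/ and viewed, at most 10 in all, crops included, and the job is handed in when it is done.

Besides the shell and the picture viewer there is one more tool, called after "Request:" by a JSON object that holds its "api" and its "payload". play_rows: Moves the arm, as the interface text tells. Its arguments: {"type":"object","properties":{"rows":{"type":"array","items":{"type":"array","items":{"type":"array","items":{"type":"number"}}}},"squeeze":{"type":"number"}},"required":["rows"]}

```bash
mkdir -p pics; python3 - <<'E'
from plant import r
import cv2,numpy as np
np.set_printoptions(precision=4,suppress=True)
for n in("scene","top"):
    im=r.capture(n); cv2.imwrite(f"pics/{n}0.png",cv2.cvtColor(im,cv2.COLOR_RGB2BGR)); print(n,r.camera_info(n))
s=r.get_state(); print(s)
E
```

```text
scene {'fovy': 43.78777198948887, 'cx': 250.91511283939917, 'cy': 197.56142809700214, 'pose': array([[-0.7691,  0.3396, -0.5414,  1.235 ],
       [ 0.6391,  0.4021, -0.6556,  0.8603],
       [-0.0049, -0.8503, -0.5263,  0.7137],
       [ 0.    ,  0.    ,  0.    ,  1.    ]])}
top {'fovy': 55.45980321614807, 'cx': 253.86557889532415, 'cy': 187.26095088633758, 'pose': array([[-0.0017, -0.9983,  0.0587,  0.5423],
       [-0.9991,  0.0042,  0.043 ,  0.0895],
       [-0.0431, -0.0586, -0.9973,  0.8087],
       [ 0.    ,  0.    ,  0.    ,  1.    ]])}
{'time_s': 0.1, 'joints': array([ 93.8563,  20.587 ,   0.6385,  -0.0169, -70.1365, -16.5071]), 'qd': array([-0.0327, -0.0783,  0.0898,  0.107 ,  0.0541, -0.0627]), 'joint_torque': array([ -0.0013, -58.4165,  29.3752,   7.0157,   0.0101,  -0.    ]), 'tcp_pos': array([0.1478, 0.6582, 0.2257]), 'eef_rot': array([179.9139,  -0.009 , -12.6565]), 'contact_force': array([ 0.2242,  0.0483, -0.0885]), 'moment': array([-0.0089,  0.0181, -0.034 ]), 'gripper_force': 0.0, 'gripper_width': 0.08761275829544399}
```

View pics/scene0.png

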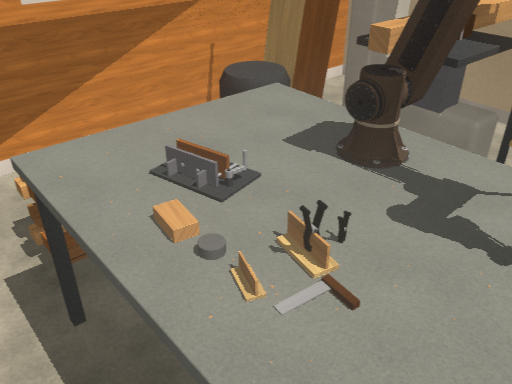

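View pics/top0.png

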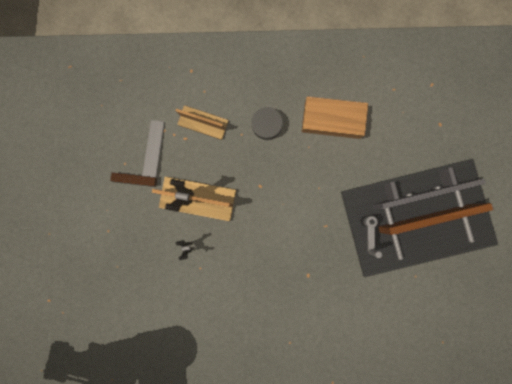

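Top view: fence station near (420,215), with its wooden facing (orange, ~(435,220)), iron plate (~(430,193)) and latch with pivot at (372,222) and pin at (378,255). The candidates for clamp are the one on the rail (180,195) and the small one standing at (190,247). For the rail they are the large one (198,198) and the small one (203,122). The larger clamp on the larger rail fits the description. I'll confirm this in crops.

```bash
python3 - <<'E'
import cv2,numpy as np
t=cv2.imread("pics/top0.png"); s=cv2.imread("pics/scene0.png")
def c(im,x,y,w,h,k): 
    o=cv2.resize(im[y:y+h,x:x+w],None,fx=k,fy=k,interpolation=cv2.INTER_CUBIC)
    for i in range(0,w,10): cv2.line(o,(i*k,0),(i*k,4 if (x+i)%50 else 14),(0,255,255),1)
    for i in range(0,h,10): cv2.line(o,(0,i*k),(4 if (y+i)%50 else 14,i*k),(0,255,255),1)
    return o
a=c(t,340,150,160,130,5); cv2.imwrite("pics/c1.png",a[:600,:800])
b=c(t,150,170,100,100,4); d=c(s,270,190,100,100,4)
e=np.hstack([b,d]); 
cv2.imwrite("pics/c2.png",e)
cv2.imwrite("pics/c3.png",c(s,140,130,130,70,6))
E
```

```text
(no output)
```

View pics/c1.png

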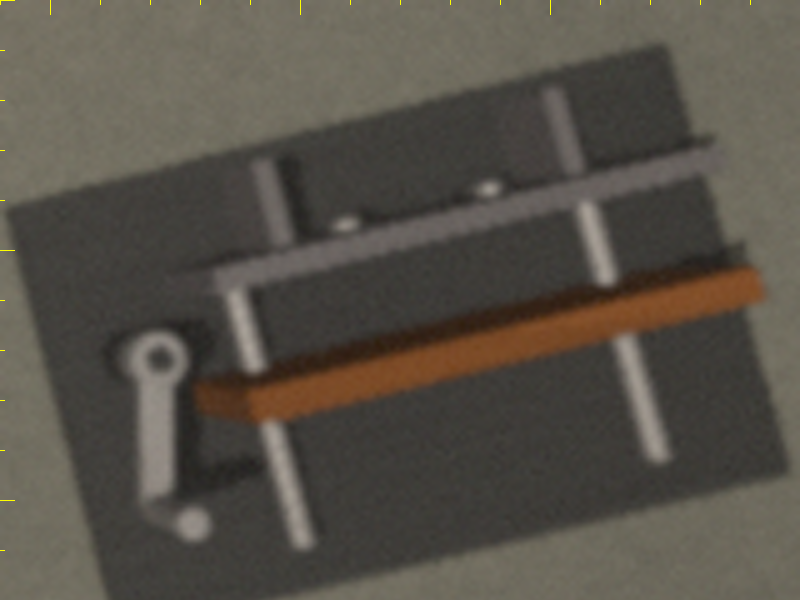

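View pics/c2.png

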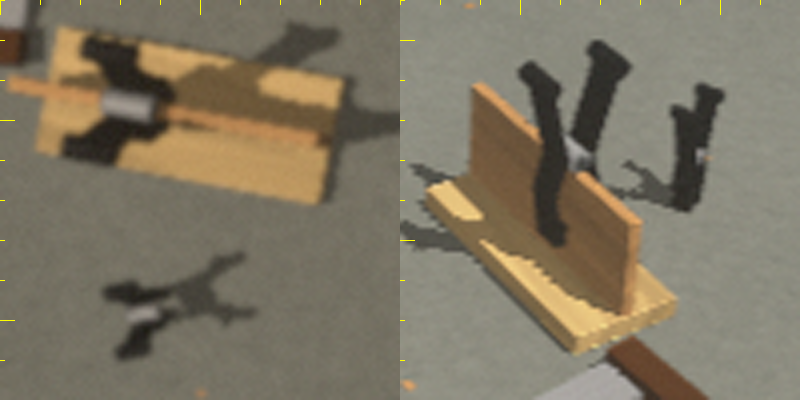

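View pics/c3.png

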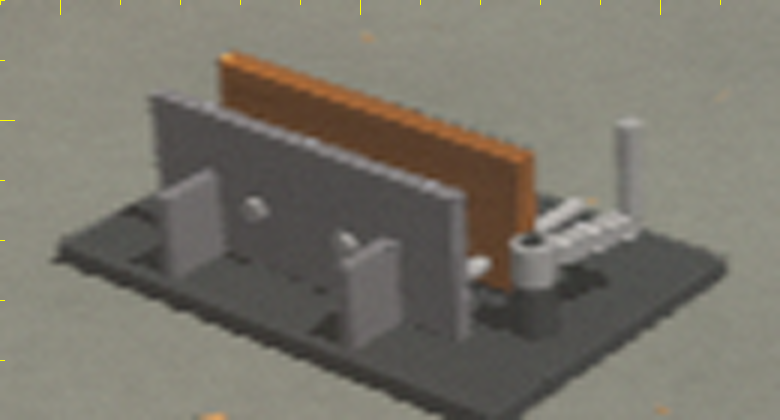

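Confirmed: the larger clamp sits on the 160 mm rail. In the top view its barrel is at ~(182,196) and its handle bars at ~(175,182) and (171,207). The small clamp stands loose on the bench at ~(186,249). The facing stands out ~45 mm, the latch pin is at top (378.5,254.8) and scene (245,150.6), and the hub is at top (372,221.6). Next I'll fit the poses.

```bash
cat > h.py <<'E'
import numpy as np
from scipy.optimize import least_squares
from plant import r
np.set_printoptions(precision=4,suppress=True)
def proj(n,P):
    i=r.camera_info(n);T=np.linalg.inv(i["pose"]);f=192/np.tan(np.radians(i["fovy"]/2))
    q=(T[:3,:3]@np.atleast_2d(P).T).T+T[:3,3]
    return q[:,:2]/q[:,2:]*f+[i["cx"],i["cy"]]
def W(p,L): # planar pose x,y,yaw
    c,s=np.cos(p[2]),np.sin(p[2]);L=np.atleast_2d(L)
    return L@np.array([[c,s,0],[-s,c,0],[0,0,1]])+[p[0],p[1],0]
def tri(a,b):
    return least_squares(lambda P:np.r_[proj("top",P)[0]-a,proj("scene",P)[0]-b],[.5,.1,.1])
E
cat > fit.py <<'E'
from h import *
c1=lambda X,Y:(340+(X+.5)/5-.5,150+(Y+.5)/5-.5)
c3=lambda X,Y:(140+(X+.5)/6-.5,130+(Y+.5)/6-.5)
a=lambda X,Y:(150+(X+.5)/4-.5,170+(Y+.5)/4-.5)
b=lambda X,Y:(270+(X-400+.5)/4-.5,190+(Y+.5)/4-.5)
tp=[([7,100,90],c1(217,280)),([7,-100,90],c1(717,152)),([-20,122,60],c1(160,358))]
sp=[([12,100,90],c3(462,198)),([12,-100,90],c3(153,97)),([-20,122,60],c3(533,243))]
ft=[([-5,100,90],c1(249,407)),([-5,-100,90],c1(763,282))]
fs=[([-5,100,90],c3(526,157)),([-5,-100,90],c3(225,57))]
def res(p):
    o=[]
    d=np.array([p[3],0,0]);pin=[-.020-.06*np.cos(p[4]),.122-.06*np.sin(p[4]),.105]
    for n,A,F,px in(("top",tp,ft,c1(193,524)),("scene",sp,fs,c3(630,124))):
        L=np.vstack([np.array([q[0] for q in A])/1e3,np.array([q[0] for q in F])/1e3-d,pin])
        o.append((proj(n,W(p,L))-np.array([q[1] for q in A]+[q[1] for q in F]+[px])).ravel())
    return np.concatenate(o)
s=least_squares(res,[.45,-.25,.2,.045,0.])
print("fence",s.x,np.degrees(s.x[2]));print(s.fun.reshape(-1,2).round(1).tolist())
p=s.x
print("pin tri",tri(c1(193,524),c3(630,124)).x,"hinge",tri(c1(160,358),c3(533,243)).x,"mid facing top",(W(p,[-.012-p[3],0,.09])))
print("facing +y end tri",tri(c1(249,407),c3(526,157)).x, "-y", tri(c1(763,282),c3(225,57)).x)
# clamp
h1=tri(a(100,48),b(610,55));h2=tri(a(87,147),b(540,72));bar=tri(a(130,104),b(577,150))
for h in(h1,h2,bar):print(h.x,h.fun)
e1=tri(a(10,84),b(475,85)).x;e2=tri(a(322,140),b(635,225)).x
print("rail ends",e1,e2,np.linalg.norm(e1-e2),(e1+e2)/2,np.degrees(np.arctan2(*(e1-e2)[[1,0]])))
d=h1.x-h2.x;print("handle line dir",np.degrees(np.arctan2(d[1],d[0])),np.linalg.norm(d),(h1.x+h2.x)/2)
E
python3 fit.py
```

```text
fence [ 0.5647 -0.2268  0.2475  0.0386 -0.2428] 14.183474025157631
[[-0.9, 0.5], [0.8, 0.4], [-1.2, 0.7], [-0.3, 0.6], [-0.8, -0.1], [-0.4, 0.3], [-2.1, -0.1], [-1.4, -1.0], [-0.4, -0.4], [-0.4, -0.5], [-0.6, -0.7], [-0.6, -0.7]]
pin tri [ 0.4552 -0.1146  0.1025] hinge [ 0.5159 -0.1154  0.0584] mid facing top [[ 0.5157 -0.2392  0.09  ]]
facing +y end tri [ 0.4984 -0.141   0.0888] -y [ 0.5461 -0.3369  0.0874]
[0.5798 0.2722 0.1563] [ -6.1489   6.5514 -10.7457   1.1026]
[0.5579 0.2616 0.1366] [ 5.5288 -5.8732  9.6574 -1.0613]
[0.5661 0.2664 0.0865] [-1.2209  1.3034 -2.0247  0.198 ]
rail ends [0.5979 0.281  0.1566] [ 0.5185  0.2113 -0.0277] 0.21243775279146157 [0.5582 0.2462 0.0644] 41.23889485215641
handle line dir 25.84522334074541 0.03128889965515908 [0.5688 0.2669 0.1464]
```

Scene-view correspondences were swapped (its right is −x/+y), so I'll fix that.

```bash
sed -i 's/a(100,48),b(610,55)/a(100,48),b(540,72)/;s/a(87,147),b(540,72)/a(87,147),b(610,55)/;s/a(10,84),b(475,85)/a(10,84),b(635,225)/;s/a(322,140),b(635,225)/a(322,140),b(475,85)/' fit.py; python3 fit.py | tail -6
```

```text
facing +y end tri [ 0.4984 -0.141   0.0888] -y [ 0.5461 -0.3369  0.0874]
[0.5918 0.2634 0.1488] [-0.1674  0.1798 -0.2912  0.0241]
[0.546  0.2707 0.1442] [-0.5071  0.5344 -0.8896  0.1155]
[0.5661 0.2664 0.0865] [-1.2209  1.3034 -2.0247  0.198 ]
rail ends [0.579  0.3285 0.0765] [0.5497 0.1699 0.0754] 0.16133592784210984 [0.5644 0.2492 0.076 ] 79.52730828754494
handle line dir -9.09767971912944 0.0466593521237856 [0.5689 0.267  0.1465]
```

```bash
cat >> h.py <<'E'
F=(0.5647,-0.2268,0.2475)
def plan(start,targets,fence=True):
    """start, targets: (x,y,z,yaw) ; prints shares from start (tool frame), targets in fence mm or world m"""
    x,y,z,yw=start;t=np.radians(yw)
    for q in targets:
        P=W(F,np.array(q[:3])/1e3)[0] if fence else np.array(q[:3])
        d=P-[x,y,z]
        L=np.array([d[0]*np.cos(t)+d[1]*np.sin(t), d[0]*np.sin(t)-d[1]*np.cos(t), -d[2]])
        dy=-(q[3]-yw) # turn about tool z (down)
        print(q,"W",P,"shares",(L/.5).round(4),round(np.radians(dy)/1.5,4))
E
python3 - <<'E'
from h import *
plan((0.148,.659,.227,-12.65),[(.47,.4,.23,-60)],False)
plan((.47,.4,.23,-60),[(-100,60,220,-75.8),(-100,0,220,-75.8)])
E
```

```text
(0.47, 0.4, 0.23, -60) W [0.47 0.4  0.23] shares [ 0.7418  0.3644 -0.006 ] 0.5509
(-100, 60, 220, -75.8) W [ 0.453  -0.1931  0.22  ] shares [1.0104 0.6225 0.02  ] 0.1838
(-100, 0, 220, -75.8) W [ 0.4677 -0.2513  0.22  ] shares [1.1258 0.6552 0.02  ] 0.1838
```

Request:
{"api": "play_rows", "payload": {"rows": [[[1, 0.07, 0.035, 0, 0.07], [1, 0.14, 0.07, 0, 0.14], [1, 0.21, 0.105, 0, 0.21], [1, 0.28, 0.14, 0, 0.28], [1, 0.35, 0.175, 0, 0.35], [1, 0.42, 0.21, 0, 0.42], [1, 0.48, 0.24, 0, 0.48], [1, 0.54, 0.27, 0, 0.55]]], "squeeze": 20}}

```text
time_s: 0.77
tcp_pos: [0.3828, 0.4661, 0.2264]
eef_rot: [180.0, -0.0, -60.2]
contact_force: [-0.4, 0.4, 0.4]
gripper_width: 0.0398
gripper_force: 0.0
```

```bash
python3 - <<'E'
from h import *
plan((0.3818,.4682,.227,-59.9),[(.5,.18,.227,-75.8)],False)
plan((.5,.18,.227,-75.8),[(-100,0,200,-75.8),(-100,0,120,-75.8)])
E
```

```text
(0.5, 0.18, 0.227, -75.8) W [0.5   0.18  0.227] shares [ 0.6172  0.0845 -0.    ] 0.185
(-100, 0, 200, -75.8) W [ 0.4677 -0.2513  0.2   ] shares [0.8204 0.2741 0.054 ] -0.0
(-100, 0, 120, -75.8) W [ 0.4677 -0.2513  0.12  ] shares [0.8204 0.2741 0.214 ] -0.0
```

Request:
{"api": "play_rows", "payload": {"rows": [[[1, 0.08, 0.011, 0, 0.03], [1, 0.16, 0.022, 0, 0.06], [1, 0.24, 0.033, 0, 0.09], [1, 0.32, 0.044, 0, 0.12], [1, 0.4, 0.055, 0, 0.15], [1, 0.48, 0.066, 0, 0.185], [1, 0.55, 0.075, 0, 0.185], [1, 0.617, 0.084, 0, 0.185]]]}}

```text
time_s: 1.43
tcp_pos: [0.5002, 0.1776, 0.2265]
eef_rot: [180.0, 0.0, -75.9]
contact_force: [0.4, 0.3, 0.7]
gripper_width: 0.0005
gripper_force: 0.0
```

Request:
{"api": "play_rows", "payload": {"rows": [[[1, 0.07, 0.023, 0, 0], [1, 0.14, 0.046, 0, 0], [1, 0.21, 0.07, 0, 0], [1, 0.28, 0.093, 0, 0], [1, 0.35, 0.116, 0, 0], [1, 0.42, 0.14, 0, 0], [1, 0.49, 0.163, 0, 0], [1, 0.56, 0.187, 0, 0]]]}}

```text
time_s: 2.1
tcp_pos: [0.4773, -0.1163, 0.2266]
eef_rot: [-180.0, 0.0, -75.8]
contact_force: [0.7, 0.4, 0.3]
gripper_width: 0.0005
gripper_force: 0.0
```

Request:
{"api": "play_rows", "payload": {"rows": [[[1, 0.07, 0.023, 0.03, 0], [1, 0.14, 0.046, 0.06, 0], [1, 0.21, 0.07, 0.09, 0], [1, 0.26, 0.087, 0.12, 0], [1, 0.26, 0.087, 0.15, 0], [1, 0.26, 0.087, 0.18, 0], [1, 0.26, 0.087, 0.21, 0], [1, 0.26, 0.087, 0.21, 0]]]}}

```text
time_s: 2.77
tcp_pos: [0.4653, -0.2511, 0.1184]
eef_rot: [179.7, 0.2, -75.9]
contact_force: [-0.8, -0.9, -0.9]
gripper_width: 0.0005
gripper_force: 0.0
```

Request:
{"api": "play_rows", "payload": {"rows": [[[1, 0, 0, 0.07, 0], [1, 0, 0, 0.134, 0], [1, 0, 0, 0.134, 0], [1, 0, -0.02, 0.134, 0], [1, 0, -0.04, 0.134, 0], [1, 0, -0.06, 0.134, 0], [1, 0, -0.075, 0.134, 0], [1, 0, -0.09, 0.134, 0]]]}}

```text
time_s: 3.43
tcp_pos: [0.5127, -0.2403, 0.0561]
eef_rot: [-179.9, -0.1, -75.8]
contact_force: [-4.0, -1.4, 3.1]
gripper_width: 0.0003
gripper_force: 2.0
```

Request:
{"api": "play_rows", "payload": {"rows": [[[1, 0, -0.01, 0, 0], [1, 0, -0.02, 0, 0], [1, 0, -0.026, 0, 0], [1, 0, -0.032, 0, 0], [1, 0, -0.036, 0, 0], [1, 0, -0.04, 0, 0], [1, 0, -0.044, 0, 0], [1, 0, -0.044, 0, 0]]]}}

```text
time_s: 4.1
tcp_pos: [0.5329, -0.2348, 0.0545]
eef_rot: [-180.0, 0.0, -75.8]
contact_force: [-1.5, 0.3, 2.3]
gripper_width: 0.0007
gripper_force: 0.8
```

Request:
{"api": "play_rows", "payload": {"rows": [[[1, 0, -0.004, 0, 0], [1, 0, -0.008, 0, 0], [1, 0, -0.012, 0, 0], [1, 0, -0.014, 0, 0], [1, 0, -0.016, 0, 0], [1, 0, -0.018, 0, 0], [1, 0, -0.018, 0, 0], [1, 0, -0.018, 0, 0]]]}}

```text
time_s: 4.77
tcp_pos: [0.5347, -0.2341, 0.0544]
eef_rot: [179.4, 0.1, -75.9]
contact_force: [-22.2, -7.9, 18.5]
gripper_width: 0.0003
gripper_force: 13.3
```

Facing home (hard stop felt at x ≈ −31 mm finger centre). Now the latch.

Request:
{"api": "play_rows", "payload": {"rows": [[[1, 0, 0.06, 0, 0], [1, 0, 0.124, 0, 0], [1, 0, 0.124, -0.07, 0], [1, 0, 0.124, -0.15, 0], [1, -0.08, 0.124, -0.15, 0], [1, -0.16, 0.124, -0.15, 0], [1, -0.24, 0.124, -0.15, 0], [1, -0.33, 0.124, -0.15, 0]]]}}

```text
time_s: 5.43
tcp_pos: [0.4416, -0.0897, 0.1298]
eef_rot: [-179.9, 0.0, -75.9]
contact_force: [1.3, 1.1, 0.2]
gripper_width: 0.0006
gripper_force: 0.0
```

Request:
{"api": "play_rows", "payload": {"rows": [[[1, 0, 0, 0, 0], [1, 0, 0, 0.06, 0], [1, 0, 0, 0.114, 0], [1, 0, 0, 0.114, 0], [1, 0.01, 0, 0.114, 0], [1, 0.02, 0, 0.114, 0], [1, 0.03, 0, 0.114, 0], [1, 0.04, 0, 0.114, 0]]]}}

```text
time_s: 6.1
tcp_pos: [0.4471, -0.1113, 0.0736]
eef_rot: [-179.9, -0.0, -75.9]
contact_force: [-2.4, 1.1, 0.3]
gripper_width: 0.0007
gripper_force: 0.8
```

```bash
python3 - <<'E'
from h import *
import cv2
t=r.capture("top");s=r.capture("scene");print(r.get_state()["tcp_pos"])
o=np.hstack([cv2.resize(t[150:280,340:500],None,fx=2.5,fy=2.5),cv2.resize(s[70:200,130:290],None,fx=2.5,fy=2.5)])
cv2.imwrite("pics/l1.png",o[:,:,::-1])
E
```

```text
[ 0.4474 -0.1115  0.0734]
```

View pics/l1.png

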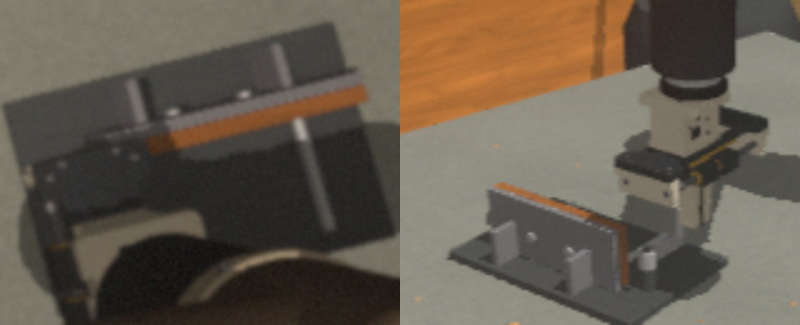

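The facing is home (no gap to the iron plate) and the fingers are just touching the outer side of the latch pin. Now I'll sweep it round.

Request:
{"api": "play_rows", "payload": {"rows": [[[1, 0.016, 0.008, 0, 0], [1, 0.034, 0.009, 0, 0], [1, 0.052, 0.01, 0, 0], [1, 0.068, 0.008, 0, 0], [1, 0.084, 0.005, 0, 0], [1, 0.1, 0, 0, 0], [1, 0.114, -0.006, 0, 0], [1, 0.114, -0.006, 0, 0]]]}}

```text
time_s: 6.87
tcp_pos: [0.4638, -0.1664, 0.0723]
eef_rot: [179.9, -0.0, -75.9]
contact_force: [0.0, -0.8, 0.3]
gripper_width: 0.0008
gripper_force: 0.4
```

Request:
{"api": "play_rows", "payload": {"rows": [[[1, 0.006, -0.008, 0, 0], [1, 0.012, -0.016, 0, 0], [1, 0.018, -0.024, 0, 0], [1, 0.022, -0.03, 0, 0], [1, 0.028, -0.042, 0, 0], [1, 0.034, -0.052, 0, 0], [1, 0.038, -0.062, 0, 0], [1, 0.042, -0.072, 0, 0]]]}}

```text
time_s: 7.53
tcp_pos: [0.5044, -0.1764, 0.0726]
eef_rot: [-180.0, 0.0, -75.8]
contact_force: [-1.6, 0.1, 0.0]
gripper_width: 0.0006
gripper_force: 0.6
```

Request:
{"api": "play_rows", "payload": {"rows": [[[1, 0, -0.004, 0, 0], [1, 0, -0.008, 0, 0], [1, 0, -0.01, 0, 0], [1, 0, -0.012, 0, 0], [1, 0, -0.014, 0, 0], [1, 0, -0.016, 0, 0], [1, 0, -0.016, 0, 0], [1, 0, -0.016, 0, 0]]]}}

```text
time_s: 8.2
tcp_pos: [0.5075, -0.1758, 0.0723]
eef_rot: [179.6, 0.0, -75.9]
contact_force: [-11.2, -5.9, 8.3]
gripper_width: 0.0008
gripper_force: 6.9
```

Request:
{"api": "play_rows", "payload": {"rows": [[[1, 0, 0.04, 0, 0], [1, 0, 0.1, 0, 0], [1, 0, 0.1, -0.07, 0], [1, 0, 0.1, -0.14, 0], [1, 0, 0.1, -0.21, 0], [1, 0, 0.1, -0.28, 0], [1, 0, 0.1, -0.32, 0], [1, 0, 0.1, -0.32, 0]]]}}

```text
time_s: 8.87
tcp_pos: [0.4657, -0.1873, 0.2383]
eef_rot: [-179.5, -0.2, -75.8]
contact_force: [1.1, -0.4, 0.9]
gripper_width: 0.0002
gripper_force: 0.0
```

```bash
python3 - <<'E'
from h import *
print(r.get_state()["tcp_pos"],r.get_state()["eef_rot"])
P=W(F,[-.089,.067,.233])[0];print(P)
plan((*P,-75.8),[(.5,.05,.233,-75.8),(.5677,.267,.233,-100)],False)
plan((.5,.05,.233,-75.8),[(.5677,.267,.233,-100)],False)
E
```

```text
[ 0.4657 -0.1873  0.2383] [-179.4693   -0.2211  -75.7692]
[ 0.462  -0.1836  0.233 ]
(0.5, 0.05, 0.233, -75.8) W [0.5   0.05  0.233] shares [-0.4344 -0.1883 -0.    ] -0.0
(0.5677, 0.267, 0.233, -100) W [0.5677 0.267  0.233 ] shares [-0.8219 -0.426  -0.    ] 0.2816
(0.5677, 0.267, 0.233, -100) W [0.5677 0.267  0.233 ] shares [-0.3875 -0.2377 -0.    ] 0.2816
```

Request:
{"api": "play_rows", "payload": {"rows": [[[0.5, -0.06, -0.026, 0, 0], [0, -0.12, -0.052, 0, 0], [0, -0.18, -0.078, 0, 0], [0, -0.24, -0.104, 0, 0], [0, -0.3, -0.13, 0, 0], [0, -0.36, -0.156, 0, 0], [0, -0.42, -0.182, 0, 0], [0, -0.434, -0.188, 0, 0]]]}}

```text
time_s: 9.53
tcp_pos: [0.5016, 0.0503, 0.2326]
eef_rot: [-179.9, 0.0, -75.7]
contact_force: [-0.1, -0.8, 0.2]
gripper_width: 0.0484
gripper_force: 0.0
```

Request:
{"api": "play_rows", "payload": {"rows": [[[0, -0.06, -0.037, 0, 0.045], [0, -0.12, -0.074, 0, 0.09], [0, -0.18, -0.11, 0, 0.135], [0, -0.24, -0.147, 0, 0.18], [0, -0.3, -0.184, 0, 0.22], [0, -0.35, -0.215, 0, 0.26], [0, -0.388, -0.238, 0, 0.282], [0, -0.388, -0.238, 0, 0.282]]]}}

```text
time_s: 10.2
tcp_pos: [0.5694, 0.2674, 0.2313]
eef_rot: [180.0, -0.0, -100.0]
contact_force: [0.1, -0.5, -0.2]
gripper_width: 0.0879
gripper_force: 0.0
```

```bash
python3 - <<'E'
from h import *
import cv2
t=r.capture("top");s=r.capture("scene");print(r.get_state()["tcp_pos"],r.get_state()["eef_rot"],r.get_state()["gripper_width"])
o=np.hstack([cv2.resize(t[150:280,340:500],None,fx=2.5,fy=2.5),cv2.resize(s[130:290,210:370],None,fx=2.5,fy=2.5)[:325]])
cv2.imwrite("pics/l2.png",o[:,:,::-1])
E
```

```text
[0.5684 0.2644 0.2317] [179.9577  -0.038  -99.9604] 0.08733000795331547
```

View pics/l2.png

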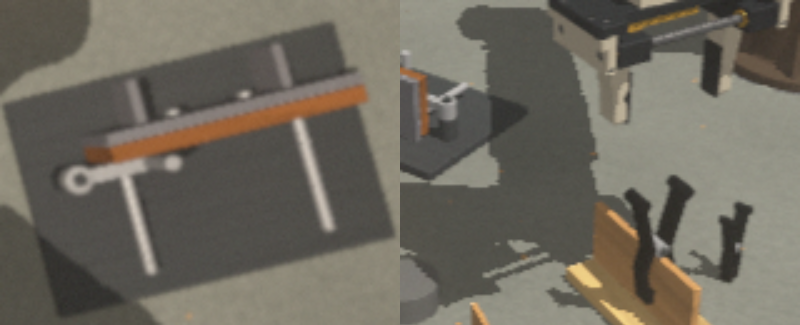

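Facing home, latch lying along the facing's front (pin at crop (172,163)) – locked. Descend on the clamp.

Request:
{"api": "play_rows", "payload": {"rows": [[[0, 0, 0, 0.03, 0], [0, 0, 0, 0.06, 0], [0, 0, 0, 0.09, 0], [0, 0, 0, 0.12, 0], [0, 0, 0, 0.15, 0], [0, 0, 0, 0.18, 0], [0, 0, 0, 0.21, 0], [0, 0, 0, 0.216, 0]]], "squeeze": 30}}

```text
time_s: 10.97
tcp_pos: [0.5671, 0.2618, 0.1223]
eef_rot: [179.9, -0.1, -100.1]
contact_force: [-0.6, -0.1, 0.0]
gripper_width: 0.0874
gripper_force: 0.0
```

```bash
python3 - <<'E'
from h import *
import cv2
s=r.capture("scene");t=r.capture("top");print(r.get_state()["tcp_pos"],r.get_state()["contact_force"])
o=np.hstack([cv2.resize(s[150:280,265:395],None,fx=3,fy=3,interpolation=2),cv2.resize(t[140:270,120:250],None,fx=3,fy=3)])
cv2.imwrite("pics/g1.png",o[:,:,::-1])
E
```

```text
[0.5681 0.2626 0.1243] [-0.62   -0.1262  0.8306]
```

View pics/g1.png

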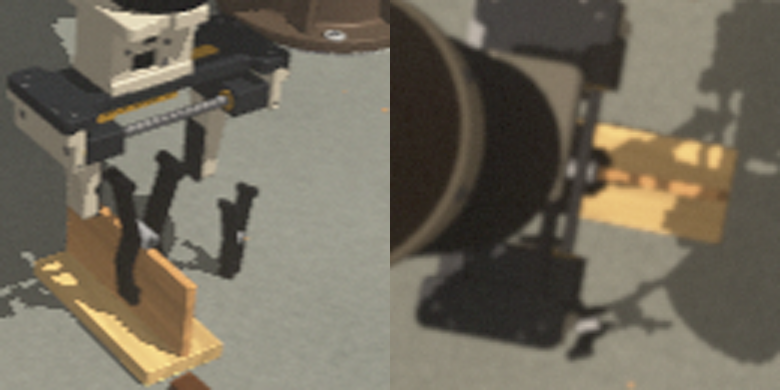

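```bash
python3 - <<'E'
from h import *
yw=np.radians(-100);ty=np.array([np.sin(yw),-np.cos(yw),0]);tx=np.array([np.cos(yw),np.sin(yw),0])
for tcp in([.5677,.267,.1245],[.5677,.2622,.1245]):
    tcp=np.array(tcp)
    for sg in(-1,1):
        for w in(44,65):
            for k in(-9.5,9.5):
                print(sg,w,k,((proj("scene",tcp+sg*ty*w/1e3+tx*k/1e3)[0]-[265,150])*3).round(0))
for cy in(.262,.267,.272):
  for sg in(-1,1): print("bar",cy,sg,((proj("scene",np.array([.5677+(cy-.267)*.18,cy,.148])+sg*ty*.023)[0]-[265,150])*3).round(0))
print([r.get_state()["tcp_pos"] for _ in range(3)])
E
```

```text
-1 44 -9.5 [101. 214.]
-1 44 9.5 [ 86. 202.]
-1 65 -9.5 [ 77. 223.]
-1 65 9.5 [ 62. 210.]
1 44 -9.5 [198. 181.]
1 44 9.5 [183. 169.]
1 65 -9.5 [220. 173.]
1 65 9.5 [205. 161.]
-1 44 -9.5 [ 96. 211.]
-1 44 9.5 [ 82. 199.]
-1 65 -9.5 [ 72. 220.]
-1 65 9.5 [ 58. 207.]
1 44 -9.5 [193. 178.]
1 44 9.5 [178. 166.]
1 65 -9.5 [216. 170.]
1 65 9.5 [200. 159.]
bar 0.262 -1 [115. 170.]
bar 0.262 1 [166. 153.]
bar 0.267 -1 [119. 173.]
bar 0.267 1 [170. 156.]
bar 0.272 -1 [123. 176.]
bar 0.272 1 [174. 159.]
[array([0.5681, 0.2626, 0.1243]), array([0.5681, 0.2626, 0.1243]), array([0.5681, 0.2626, 0.1243])]
```

Fingers straddle both handle bars and line up along the bar. Squeeze.

Request:
{"api": "play_rows", "payload": {"rows": [[[1, 0, 0, 0, 0], [1, 0, 0, 0, 0], [1, 0, 0, 0, 0], [1, 0, 0, 0, 0], [1, 0, 0, 0, 0], [1, 0, 0, 0, 0], [1, 0, 0, 0, 0], [1, 0, 0, 0, 0]]], "squeeze": 30}}

```text
time_s: 11.73
tcp_pos: [0.5705, 0.2646, 0.1281]
eef_rot: [-179.7, 0.1, -100.0]
contact_force: [-2.3, -2.5, 20.9]
gripper_width: 0.0404
gripper_force: 16.0
```

Request:
{"api": "play_rows", "payload": {"rows": [[[1, 0, 0, 0, 0], [1, 0, 0, 0, 0], [1, 0, 0, 0, 0], [1, 0, 0, 0, 0], [1, 0, 0, 0, 0], [1, 0, 0, 0, 0], [1, 0, 0, 0, 0], [1, 0, 0, 0, 0]]]}}

```text
time_s: 12.4
tcp_pos: [0.5724, 0.2651, 0.1303]
eef_rot: [-179.5, 0.3, -99.9]
contact_force: [-0.2, -3.0, 24.6]
gripper_width: 0.0209
gripper_force: 30.0
```

Fully open (width 21 mm). Lift.

Request:
{"api": "play_rows", "payload": {"rows": [[[1, 0, 0, -0.01, 0], [1, 0, 0, -0.02, 0], [1, 0, 0, -0.04, 0], [1, 0, 0, -0.08, 0], [1, 0, 0, -0.12, 0], [1, 0, 0, -0.16, 0], [1, 0, 0, -0.21, 0], [1, 0, 0, -0.25, 0]]]}}

```text
time_s: 13.07
tcp_pos: [0.5683, 0.2637, 0.2512]
eef_rot: [180.0, -0.0, -100.0]
contact_force: [0.9, 0.7, -1.5]
gripper_width: 0.0209
gripper_force: 30.0
```

```bash
python3 - <<'E'
from h import *
import cv2
s=r.capture("scene");S=r.get_state();print(S["tcp_pos"],S["contact_force"],S["gripper_width"],S["gripper_force"])
cv2.imwrite("pics/g2.png",cv2.resize(s[100:280,250:400],None,fx=3.3,fy=3.3,interpolation=2)[:,:,::-1])
plan((.5677,.267,.25,-100),[(.5,.03,.25,-88)],False)
plan((.5,.03,.25,-88),[(0,0,250,-75.8)])
E
```

```text
[0.5701 0.2644 0.2557] [1.663  0.4643 3.9179] 0.02075637926904567 29.97016042470932
(0.5, 0.03, 0.25, -88) W [0.5  0.03 0.25] shares [ 0.4903  0.051  -0.    ] -0.1396
(0, 0, 250, -75.8) W [ 0.5647 -0.2268  0.25  ] shares [ 0.5178 -0.1114 -0.    ] -0.142
```

View pics/g2.png

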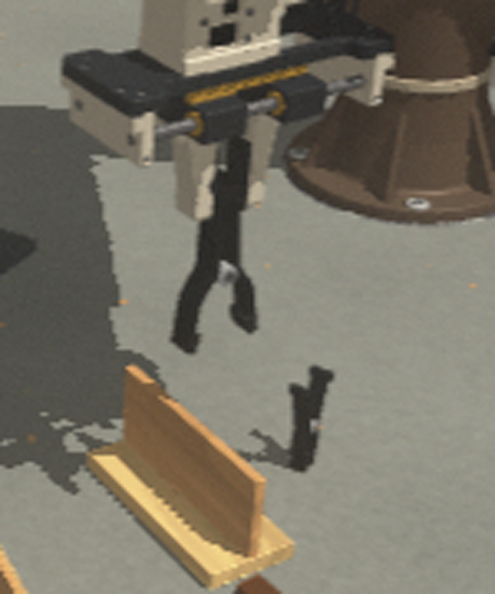

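Clamp held open, jaws down, clear of the rail. Tips at crop (183,347) and (248,328), pivot at (228,272). Carry it over.

```bash
python3 - <<'E'
from h import *
for x,y in((.568,.267),(.570,.2644)):
  for z in(.19,.2,.205,.21,.215,.22): print(z,proj("scene",[x,y,z])[0])
k=lambda X,Y:(250+(X+.5)/3.3-.5,100+(Y+.5)/3.3-.5)
print("pivot",k(228,272),"tips",k(183,347),k(248,328))
a=np.radians(-10)
for z in(.15,.16,.17):
  for sg in(-1,1): print(z,sg,proj("scene",[.568+sg*.025*np.cos(a),.267+sg*.025*np.sin(a),z])[0])
E
```

```text
0.19 [314.437  188.3443]
0.2 [314.7417 184.316 ]
0.205 [314.8952 182.2862]
0.21 [315.0495 180.2458]
0.215 [315.2046 178.1949]
0.22 [315.3606 176.1333]
0.19 [312.909  188.1794]
0.2 [313.2056 184.1526]
0.205 [313.3551 182.1236]
0.21 [313.5053 180.0841]
0.215 [313.6563 178.034 ]
0.22 [313.8081 175.9732]
pivot (318.74242424242425, 182.07575757575756) tips (305.1060606060606, 204.8030303030303) (324.8030303030303, 199.04545454545456)
0.15 -1 [322.4413 200.9994]
0.15 1 [303.8705 207.1679]
0.16 -1 [322.7769 197.1551]
0.16 1 [304.1181 203.2769]
0.17 -1 [323.1158 193.2721]
0.17 1 [304.3683 199.346 ]
```

Request:
{"api": "play_rows", "payload": {"rows": [[[1, 0.03, 0.003, 0, -0.01], [1, 0.09, 0.009, 0, -0.03], [1, 0.16, 0.017, 0, -0.05], [1, 0.23, 0.024, 0, -0.07], [1, 0.3, 0.031, 0, -0.09], [1, 0.37, 0.038, 0, -0.11], [1, 0.44, 0.046, 0, -0.13], [1, 0.49, 0.051, 0, -0.14]]]}}

```text
time_s: 13.78
tcp_pos: [0.499, 0.0248, 0.2496]
eef_rot: [179.9, -0.0, -87.9]
contact_force: [0.5, 0.2, -2.5]
gripper_width: 0.0211
gripper_force: 30.0
```

Request:
{"api": "play_rows", "payload": {"rows": [[[1, 0.07, -0.015, 0, -0.02], [1, 0.15, -0.032, 0, -0.04], [1, 0.23, -0.049, 0, -0.07], [1, 0.31, -0.067, 0, -0.09], [1, 0.39, -0.084, 0, -0.11], [1, 0.46, -0.099, 0, -0.13], [1, 0.51, -0.11, 0, -0.142], [1, 0.518, -0.111, 0, -0.142]]]}}

```text
time_s: 14.45
tcp_pos: [0.5651, -0.2337, 0.2484]
eef_rot: [179.9, 0.0, -75.9]
contact_force: [0.1, 1.1, -0.5]
gripper_width: 0.0208
gripper_force: 30.0
```

```bash
python3 - <<'E'
from h import *
import cv2
s=r.capture("scene");t=r.capture("top");S=r.get_state();print(S["tcp_pos"],S["eef_rot"],S["gripper_width"],S["gripper_force"])
o=np.hstack([cv2.resize(s[50:200,140:270],None,fx=4,fy=4,interpolation=2),cv2.resize(t[150:300,380:450],None,fx=4,fy=4)])
cv2.imwrite("pics/f1.png",o[:,:,::-1])
E
```

```text
[ 0.5646 -0.2311  0.2485] [179.8911   0.0523 -75.9714] 0.02092475721637874 29.969525635242462
```

View pics/f1.png

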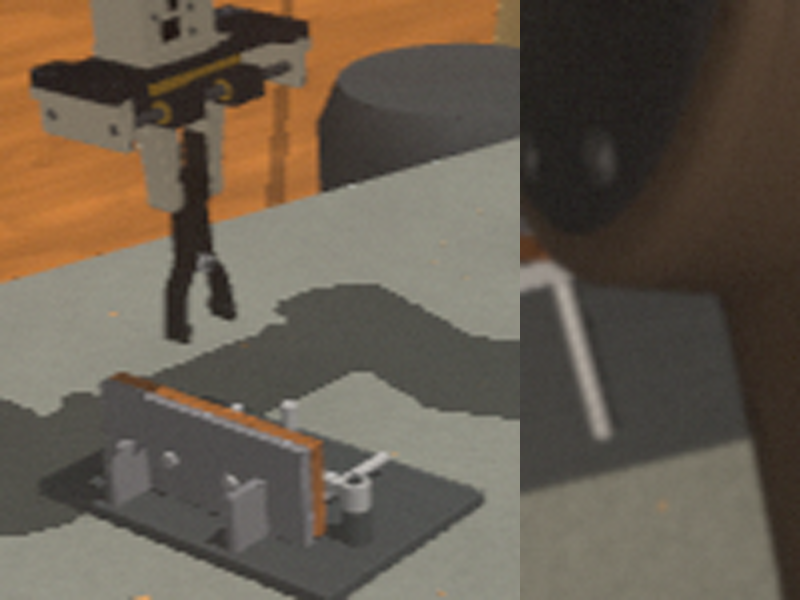

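The clamp is over mid-fence with the jaws straddling. I'll check the alignment numerically against the model from this view.

```bash
python3 - <<'E'
from h import *
c=lambda L:((proj("scene",W(F,np.array(L)/1e3))+.5-[140,50])*4-.5).round(0).tolist()
print("plate back top ends",c([[12,100,90],[12,-100,90]]),"facing front top +y",c([[-12,100,90],[-12,-100,90]]),"pin",c([-20,62,105]),"hub",c([-20,122,60]))
print("tips z153: inner",c([[21.5,10,153],[-21.5,10,153]]),"outer(8mm)",c([[29,10,155],[-29,10,155]]), "pivot end",c([0,13,207]))
E
```

```text
plate back top ends [[300.0, 452.0], [96.0, 380.0]] facing front top +y [[321.0, 439.0], [119.0, 369.0]] pin [[287.0, 402.0]] hub [[354.0, 480.0]]
tips z153: inner [[189.0, 343.0], [230.0, 323.0]] outer(8mm) [[182.0, 344.0], [236.0, 317.0]] pivot end [[207.0, 263.0]]
```

Model and picture agree to within ~1 px. Descend between wall sides, watching the force.

Request:
{"api": "play_rows", "payload": {"rows": [[[1, 0, 0, 0.02, 0], [1, 0, 0, 0.04, 0], [1, 0, 0, 0.06, 0], [1, 0, 0, 0.08, 0], [1, 0, 0, 0.1, 0], [1, 0, 0, 0.11, 0], [1, 0, 0, 0.115, 0], [1, 0, 0, 0.115, 0]]]}}

```text
time_s: 15.22
tcp_pos: [0.5648, -0.2298, 0.1913]
eef_rot: [179.9, 0.0, -75.8]
contact_force: [0.8, -0.2, -1.6]
gripper_width: 0.0212
gripper_force: 30.0
```

Request:
{"api": "play_rows", "payload": {"rows": [[[1, 0, 0, 0.008, 0], [1, 0, 0, 0.016, 0], [1, 0, 0, 0.024, 0], [1, 0, 0, 0.032, 0], [1, 0, 0, 0.04, 0], [1, 0, 0, 0.048, 0], [1, 0, 0, 0.056, 0], [1, 0, 0, 0.056, 0]]]}}

```text
time_s: 15.88
tcp_pos: [0.5645, -0.2298, 0.163]
eef_rot: [179.9, 0.0, -75.8]
contact_force: [0.6, 0.4, -1.9]
gripper_width: 0.0209
gripper_force: 30.0
```

Request:
{"api": "play_rows", "payload": {"rows": [[[1, 0, 0, 0, 0], [1, 0, 0, 0, 0], [1, 0, 0, 0, 0], [1, 0, 0, 0, 0], [1, 0, 0, 0, 0], [1, 0, 0, 0, 0], [1, 0, 0, 0, 0], [1, 0, 0, 0, 0]]]}}

```text
time_s: 16.55
tcp_pos: [0.565, -0.23, 0.1641]
eef_rot: [-180.0, 0.0, -75.8]
contact_force: [-0.3, -1.1, -1.0]
gripper_width: 0.0211
gripper_force: 30.0
```

```bash
python3 -c "
from plant import r
print(r.close_job())"
```

```text
the job is handed in; nothing more can be done
None
```

I handed the job in at about 16.6 s, and no verdict came back: the facing is home, the latch is across its front, and the clamp is held squeezed open over mid-fence with its jaw tips about 22 mm below the top edge. No contact force showed at the end; the final jaw clearance rests on that and on the earlier view from above the wall, as I had no pictures left to check it directly.

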